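# Shore the listing schooner hull upright

## Robot

A 7-joint arm with a two-finger parallel gripper is mounted at the origin on the work surface. World frame = base frame: x ahead of the robot, y to its left, z up, the work surface at z = 0. Lengths are in m, angles in degrees, forces in N, time in s.
With the tool pointing down it reaches from about 0.425 to 0.875 m from the base axis. Payload 4.7 kg.
Tool frame: the origin (TCP) lies midway between the tips of the shut fingers; the grasp point (between the pads) lies 19 mm behind it; z points along the fingers, y is the direction in which the jaws open and shut (so a half turn about z gives the same grasp; the last joint's range is limited). The gripper opens to 87 mm and grips with 3 to 60 N. Pads are 19 mm wide; open, the fingers measure 117 mm over their backs; the gripper's body (75 mm by 190 mm) begins 51 mm behind the grasp point.
Start: joints at [73.745, 18.392, -4.016, 83.108, 1.295, 78.541, -3.26], TCP at [0.191, -0.621, 0.223] pointing down, gripper open.
Joint ranges: [-163.93, 163.93], [-17.29, 119.83], [-79.2, 71.16], [3.27, 140.29], [-89.18, 269.18], [5.43, 117.66], [-154.24, 154.24]. Speed limits (degrees/s): [147.25, 147.25, 180, 180, 180, 180, 180].

## Interface

Orientations are given as [roll, pitch, yaw] about the fixed x, y, z axes, in that order (R = Rz(yaw) Ry(pitch) Rx(roll)).
In Python, from cell import env gives the robot as it stands. The module is installed in compiled form; this text tells all that it offers.
- The arm moves only by the tool servo_tool, never from a script. Its argument "plan" is a list of rows, each a list of 3 entries, a list of its own where there are three numbers: the opening, from 0 (shut) to 1 (fully open), then the shift along the tool's x, y, z in cm, then the turn, a rotation vector about the tool's x, y, z in degrees. A call has 1 to 20 rows; each row shifts and turns the pose as measured when the row begins, along the tool's axes as they then stand; what a row does not reach is not made up. A row lasts 1/12 s, in which the tool goes at most 41.7 mm and 7.16 degrees, less where a joint would pass 70% of its speed; a pose out of reach is approached as far as the arm can. A call is refused whole if a number of a shift passes 4.17 or a number of a turn 7.16, either way. A call with a gripper value outside its range is refused whole. The fingers move at their own pace and stop on an object; "force" is the grip in N (left out, the last holds). Time passes only in rows, so rows that do not move let the fingers close. It gives the time, the measured TCP pose, the force and the opening at its end, in the units of the state.
- env.get_obs(): the state, without advancing time (a new reading comes with each control period).
- env.read_camera(name): name is "scene" or "top" or "wrist"; returns a dict with "image" (384x512x3 uint8, blue, green, red), "fx", "fy", "cx", "cy" (pixels), "rvec" (rotation vector, rad) and "tvec" (3), from world to camera coordinates, as OpenCV has them; the wrist camera has in their place "T_tool_cam" (4x4, takes a point from camera to tool coordinates, whose origin is the TCP and whose axes are the flange's). Camera axes: x right, y down, z forward; pixel columns grow to the right and rows downward; lengths in m; the calibration is good to about 2 mm. A picture is of the moment at which its call begins: read the wrist's pose just before it. There is no depth.
- env.sign_off(): hands the job in, once; it reports no verdict.
The state is a dict: "time_s": time; "qpos": joint angles; "joint_velocities": joint speeds; "effort": joint torques, N m; "tool_pos": TCP position; "tool_rot": TCP orientation; "force": force on the tool from outside, world axes, zero at the start; "wrist_torque": the same for the moment, N m; "grip_width": finger opening in m.
Only numpy, scipy, OpenCV 4.12 (cv2) and the standard library are available. Lean on these libraries where they do the work, as an engineer would, in place of code of your own. Each camera call takes 0.05 s, during which the arm holds its last target. There are 200 camera calls.

## Task

The model schooner hull has flopped over on its stand, to one side or the other, because both of its telescoping side props are down. Shore her upright again: pull each prop up by its knob until its lock button clicks out, starting with the prop on the high side (the one she leans away from), so that she comes up against a standing prop and never topples across. Once a button has caught do not go on pulling so that the heavy stand lifts or shifts, and leave everything else on the bench as it is.

Things in the scene. Friction and masses are not known exactly. Their poses are not given: they have to be found in the camera images.
- stand: Cream ceramic hull stand, loose on the bench: a slab 300 x 300 x 22 mm with two notched chocks for the hull and a telescoping prop on either side; hollow underneath, 3.2 kg. Origin: centre of the slab's underside. x runs along the hull to the bow (the end with the bowsprit), y to the hull's port side, z up. It starts to tip if a knob is pulled up with more than about 22 N.
- hull (a joint): How far the hull leans, rad: 0 upright, positive leaning to port (to the stand's +y side), negative to starboard (-y). Her keel sits in the chocks and can only rock about the keel line, 72 mm above the bench. Top-heavy: with both props down she lies at about 0.49 to one side; between two locked props she stands within 0.04 of upright. Raising only the prop she lies on would push her across.
- hull_deck (a point): Point on the hull's centre line on deck, 35 mm forward of the middle of the stand and 83 mm from the keel line. The hull: wood, 320 mm long plus a 40 mm bowsprit, 108 mm wide, deck 85 mm above the keel line with a deckhouse 20 mm higher; 0.4 to 0.9 kg.
- port_prop (a joint): Height in m of the port prop (stand's +y side): 0 down, as at the start. Its button catches somewhere past 0.025 (feel for it) and then holds it with 1 mm of play. A steel tube sliding straight up in a 26 mm square sleeve, its top 72 mm over the bench; from its head an arm 16 mm wide runs inboard to a rubber pad under the hull. 0.22 kg, 1 to 2 N of friction; the low one also bears 3 to 6 N of hull. Not caught, it sinks back.
- stbd_prop (a joint): Height in m of the starboard prop (stand's -y side): 0 down, as at the start. Its button catches somewhere past 0.025 (feel for it) and then holds it with 1 mm of play. A steel tube sliding straight up in a 26 mm square sleeve, its top 72 mm over the bench; from its head an arm 16 mm wide runs inboard to a rubber pad under the hull. 0.22 kg, 1 to 2 N of friction; the low one also bears 3 to 6 N of hull. Not caught, it sinks back.
- port_knob (a point): Centre of the upright round hardwood knob on the port prop, 35 mm across, 28 mm high on a 16 mm neck, 122 mm from the stand's middle towards +y; 113 mm over the bench with the prop down, rising with it. The arm passes 32 mm below. Free for 90 mm each way along the hull's length; across it, where she leans, her rail comes to about 15 mm from the knob, at its height.
- stbd_knob (a point): Centre of the upright round hardwood knob on the starboard prop, 35 mm across, 28 mm high on a 16 mm neck, 122 mm from the stand's middle towards -y; 113 mm over the bench with the prop down, rising with it. The arm passes 32 mm below. Free for 90 mm each way along the hull's length; across it, where she leans, her rail comes to about 15 mm from the knob, at its height.
- port_button (a joint): Lock button of the port prop, travel in m: steel, spring-loaded, 9 mm across, on the tube's outboard face. 0 = in, hidden by the sleeve; 0.008 = sprung out through the square hole in the sleeve's outboard wall (58 mm over the bench), 5 mm proud, locking the prop. It springs out by itself when the prop is raised to the hole; the prop then stops hard and the pull rises sharply.
- stbd_button (a joint): Lock button of the starboard prop, travel in m: steel, spring-loaded, 9 mm across, on the tube's outboard face. 0 = in, hidden by the sleeve; 0.008 = sprung out through the square hole in the sleeve's outboard wall (58 mm over the bench), 5 mm proud, locking the prop. It springs out by itself when the prop is raised to the hole; the prop then stops hard and the pull rises sharply.
- plug_a: Hardwood dowel plug, 26 mm across, 70 mm high, standing on the slab near its bow port corner; origin under it. Leave alone.
- plug_b: Hardwood dowel plug, 30 mm across, 62 mm high, standing on the slab near its stern starboard corner; origin under it. Leave alone.
- plug_c: Hardwood dowel plug, 22 mm across, 80 mm high, standing on the bench; origin under it. Leave alone.
- windlass: Bronze anchor windlass, 70 x 130 x 85 mm high; origin under its centre. Leave alone.
- square: Steel try square lying flat: wooden stock 110 mm, blade 160 mm; origin under the middle of the stock. Leave alone.
- plane: Small block plane, 160 x 46 x 65 mm high; origin under its centre. Leave alone.
- mug: Stoneware mug, 80 mm across, 95 mm high; origin under it. Leave alone.

How it is judged:
By the outcome, as a careful person would: the job done as asked, in the order asked, and still so for the second after the job is handed in, with the robot touching nothing.
It also fails if it takes over 45 s, if anything falls off the work surface, if the arm or the gripper's body presses on something with over 40 N, if the wrist force passes 120 N, or if a joint passes its speed limit or range.

## Working session

There is one attempt and no reset: what is moved stays moved. The work goes in short steps, Python scripts to look and compute and a tool call to move; the robot and the scene stay as the last step left them, time stands still between calls to the robot, and variables do not carry over. Pictures are saved under pics/ and viewed, about 8 in all and at most 12, crops included, and the job is handed in when it is done.

Besides the shell and the picture viewer there is one more tool, called after "Emit:" by a JSON object that holds its "op" and its "data", one argument or row to a line. servo_tool: Moves the arm, as the interface text tells. Its arguments: {"type":"object","properties":{"plan":{"type":"array"},"force":{"type":"number"}},"required":["plan"]}

```bash
mkdir -p pics; cat > h.py <<'E'
import numpy as np,cv2
from cell import env
def cam(n):
    c=env.read_camera(n);K=np.array([[c['fx'],0,c['cx']],[0,c['fy'],c['cy']],[0,0,1.]]);return c,K
def ray(n,uv,z):
    c,K=cam(n);R=cv2.Rodrigues(np.array(c['rvec'],float))[0];t=np.array(c['tvec'],float).ravel()
    o=-R.T@t;out=[]
    for u,v in uv:
        d=R.T@np.linalg.solve(K,[u,v,1]);out.append(o+d*(z-o[2])/d[2])
    return np.array(out)
def proj(n,P):
    c,K=cam(n);return cv2.projectPoints(np.array(P,float),np.array(c['rvec'],float),np.array(c['tvec'],float),K,None)[0][:,0]
E
python3 - <<'E'
from h import *
for n in('scene','top'):
    c,K=cam(n);cv2.imwrite(f'pics/{n}0.png',cv2.resize(c['image'],(800,600),interpolation=cv2.INTER_CUBIC))
    R=cv2.Rodrigues(np.array(c['rvec'],float))[0];print(n,-R.T@np.array(c['tvec']).ravel(),c['fx'])
print(env.get_obs())
E
```

```text
scene [ 0.30365671 -0.92111334  1.03034186] 465.95846080219417
top [0.37384248 0.02453341 1.43573858] 376.7967087197738
{'time_s': 0.1, 'qpos': array([73.74648731, 18.43558152, -4.01507948, 83.16918544,  1.29498681,
       78.54113369, -3.26013644]), 'joint_velocities': array([-0.00106306, -0.02642352, -0.01649404, -0.26630074, -0.02541809,
        0.060962  , -0.01691289]), 'effort': array([-3.19276214e-04, -4.92571843e+01, -4.06038919e-01, -3.13399351e+01,
       -6.42565079e-02,  3.95453547e-02,  8.14805230e-05]), 'tool_pos': array([ 0.19050601, -0.62092458,  0.22155095]), 'tool_rot': array([-1.79899331e+02,  5.66327402e-03,  1.70625725e+01]), 'force': array([-0.33271077, -0.30231872,  1.00292597]), 'wrist_torque': array([ 0.03512616, -0.00250416,  0.01639865]), 'grip_width': 0.08731639865047879}
```

View pics/scene0.png

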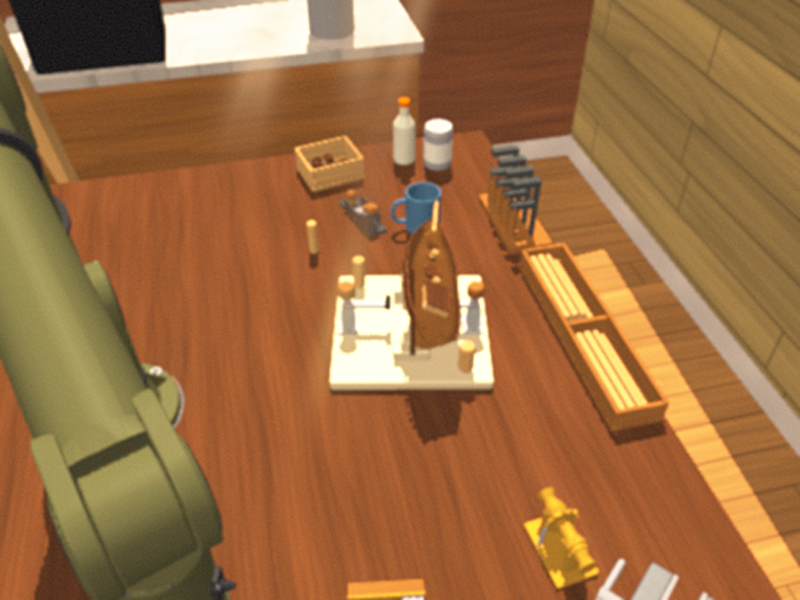

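View pics/top0.png

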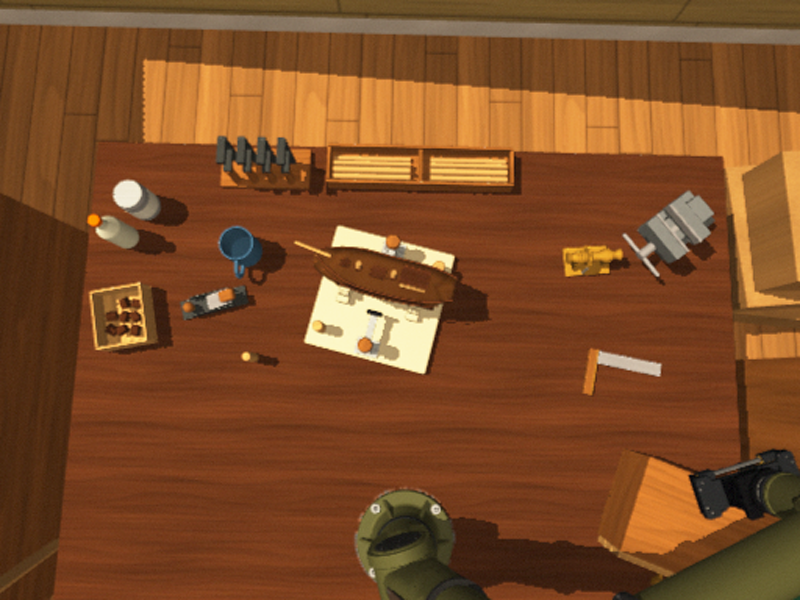

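The top view shows the bow to the left (+y world), so port is the side nearer the robot. The hull leans away from it, to starboard. The free high-side (port) knob is at (365,345) and the starboard knob at (393,242). Port goes first.

```bash
python3 - <<'E'
from h import *
s=.64
k=ray('top',[(365*s,345*s),(393*s,242*s)],.118);print('knobs top',k,np.linalg.norm(k[0]-k[1]))
k2=ray('scene',[(346*s,289*s),(476*s,289*s)],.113);print('knobs scene',k2)
c=ray('top',[(338*s,227*s),(456*s,253*s),(425*s,374*s),(305*s,342*s)],.022);print(c,c.mean(0))
d=k[1]-k[0];print('stbd dir deg',np.degrees(np.arctan2(d[1],d[0])),k.mean(0))
for nm,uv in(('plugA',(319,325)),('plugB',(440,267))):print(nm,ray('top',[(uv[0]*s,uv[1]*s)],.09))
T=env.read_camera('wrist');print(T['T_tool_cam'],T['fx'])
E
```

```text
knobs top [[0.43792768 0.09892705 0.118     ]
 [0.67406136 0.04189217 0.118     ]] 0.24292405009361304
knobs scene [[0.44114447 0.10229239 0.113     ]
 [0.67975133 0.04337377 0.113     ]]
[[ 0.73055532  0.17927043  0.022     ]
 [ 0.67190824 -0.11180096  0.022     ]
 [ 0.37678249 -0.04028641  0.022     ]
 [ 0.44678622  0.24788932  0.022     ]] [0.55650807 0.06876809 0.022     ]
stbd dir deg -13.578938690563291 [0.55599452 0.07040961 0.118     ]
plugA [[0.48268831 0.20691343 0.09      ]]
plugB [[ 0.62355944 -0.06828409  0.09      ]]
[[-1.19933004e-03 -9.64411413e-01 -2.64403458e-01  7.28500722e-02]
 [ 9.99999132e-01 -1.30099692e-03  2.09404516e-04 -2.09674654e-04]
 [-5.45940190e-04 -2.64402978e-01  9.64412136e-01 -1.62769079e-01]
 [ 0.00000000e+00  0.00000000e+00  0.00000000e+00  1.00000000e+00]] 328.56916174906866
```

Emit:
{"op": "servo_tool", "data": {
  "plan": [
    [1,[0,0,-1],[0,0,6]],
    [1,[0,0,-1],[0,0,6]],
    [1,[0,0,-1],[0,0,6]],
    [1,[0,0,-1],[0,0,6]],
    [1,[0,0,-1],[0,0,6]],
    [1,[1.6,-3.6,0],[0,0,0]],
    [1,[1.6,-3.6,0],[0,0,0]],
    [1,[1.6,-3.6,0],[0,0,0]],
    [1,[1.6,-3.6,0],[0,0,0]],
    [1,[1.6,-3.6,0],[0,0,0]],
    [1,[1.6,-3.6,0],[0,0,0]],
    [1,[1.6,-3.6,0],[0,0,0]],
    [1,[1.6,-3.6,0],[0,0,0]],
    [1,[1.6,-3.6,0],[0,0,0]],
    [1,[1.6,-3.6,0],[0,0,0]]
  ]
}}

```text
time_s: 1.65
tool_pos: [0.4371, -0.311, 0.2725]
tool_rot: [179.6, 0.1, -15.9]
force: [0.9, -1.2, -0.3]
grip_width: 0.0868
```

Emit:
{"op": "servo_tool", "data": {
  "plan": [
    [1,[-0.87,-3.65,0],[0,0,-2.3]],
    [1,[-0.87,-3.65,0],[0,0,0]],
    [1,[-0.87,-3.65,0],[0,0,0]],
    [1,[-0.87,-3.65,0],[0,0,0]],
    [1,[-0.87,-3.65,0],[0,0,0]],
    [1,[-0.87,-3.65,0],[0,0,0]],
    [1,[-0.87,-3.65,0],[0,0,0]],
    [1,[-0.87,-3.65,0],[0,0,0]],
    [1,[-0.87,-3.65,0],[0,0,0]],
    [1,[-0.87,-3.65,0],[0,0,0]],
    [1,[-0.87,-3.65,0],[0,0,0]],
    [1,[0,0,0],[0,0,0]]
  ]
}}

```text
time_s: 2.65
tool_pos: [0.4381, 0.1328, 0.2718]
tool_rot: [179.7, -0.5, -12.5]
force: [-0.5, -0.0, 0.3]
grip_width: 0.0869
```

```bash
cat >> h.py <<'E'
from scipy.spatial.transform import Rotation as Ro
def wray(uv,z):
    o=env.get_obs();Rt=Ro.from_euler('xyz',o['tool_rot'],degrees=True).as_matrix();c,K=cam('wrist');T=c['T_tool_cam']
    R=Rt@T[:3,:3];p=Rt@T[:3,3]+o['tool_pos'];out=[]
    for u,v in uv:
        d=R@np.linalg.solve(K,[u,v,1]);out.append(p+d*(z-p[2])/d[2])
    return np.array(out)
E
python3 - <<'E'
from h import *
o=env.get_obs();print(o['tool_pos'],o['tool_rot'],o['qpos'],o['force'])
c,K=cam('wrist');cv2.imwrite('pics/w1.png',c['image'])
E
```

```text
[0.43811653 0.1327936  0.27181973] [179.69484018  -0.53031617 -12.46562636] [  27.62333161   -6.98721203  -43.77543653  103.40542994   -4.35656215
   81.35418459 -117.77533956] [-0.49340044 -0.00352178  0.27307213]
```

View pics/w1.png

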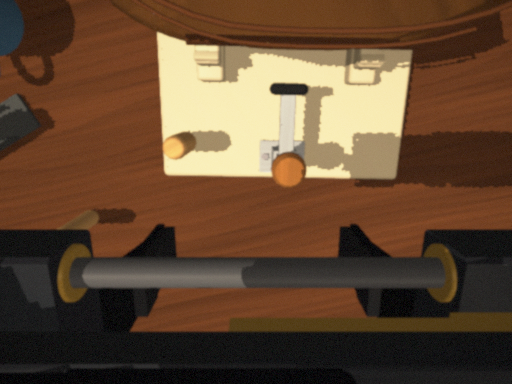

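Wrist view: the port knob is at (289,170), the pad end of its arm at (289,89), and the slab edge runs from (166,174) to (398,180).

```bash
python3 - <<'E'
from h import *
print(wray([(289,169)],.124)); e=wray([(166,174),(398,180)],.022);print(e);d=e[0]-e[1];print(np.degrees(np.arctan2(d[1],d[0])),np.hypot(*d[:2]))
p=wray([(289,89)],.09);print(p)
E
```

```text
[[0.44398532 0.0954443  0.124     ]]
[[ 0.45230784  0.23987764  0.022     ]
 [ 0.37718372 -0.04897628  0.022     ]]
75.42167672305595 0.2984630981504019
[[0.51716322 0.07119276 0.09      ]]
```

Emit:
{"op": "servo_tool", "data": {
  "plan": [
    [1,[0.6,1.65,0],[0,0,1.7]],
    [1,[0.6,1.65,0],[0,0,0]],
    [1,[0,0,1.5],[0,0,0]],
    [1,[0,0,1.5],[0,0,0]],
    [1,[0,0,1.5],[0,0,0]],
    [1,[0,0,1.5],[0,0,0]],
    [1,[0,0,1.5],[0,0,0]],
    [1,[0,0,0],[0,0,0]]
  ]
}}

```text
time_s: 3.52
tool_pos: [0.4463, 0.0619, 0.1938]
tool_rot: [179.2, -0.6, -17.3]
force: [-0.2, -0.4, -0.5]
grip_width: 0.0866
```

```bash
python3 - <<'E'
from h import *
o=env.get_obs();print(o['tool_pos'],o['tool_rot'],o['qpos'],o['force'])
c,K=cam('wrist');cv2.imwrite('pics/w2.png',c['image'])
E
```

```text
[0.44627    0.06192524 0.19375599] [179.24637103  -0.6466035  -17.2546543 ] [  30.69852099   -4.89522898  -40.20732092  111.21134794   -2.30327011
   72.3045814  -115.97527368] [-0.21059682 -0.44357317 -0.47073959]
```

View pics/w2.png

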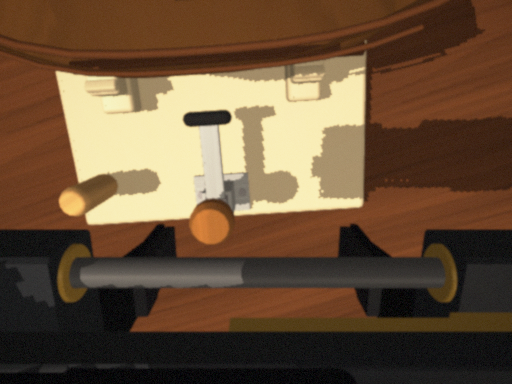

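The knob is at (211,220) in this view. The arm overshot about 35 mm along the jaw axis, so I'll use smaller steps with settling rows.

```bash
cat >> h.py <<'E'
def tool_delta(p):
    o=env.get_obs();Rt=Ro.from_euler('xyz',o['tool_rot'],degrees=True).as_matrix();return 100*Rt.T@(np.array(p)-o['tool_pos']),o['tool_pos'],o['tool_rot'],o['joint_velocities'].round(1),o['force']
E
python3 - <<'E'
from h import *
k=wray([(211,219)],.124)[0];print(k);k[2]=.098;print(tool_delta(k))
E
```

```text
[0.44694723 0.09740371 0.124     ]
(array([-1.26130265, -3.39794198,  9.77580256]), array([0.44788424, 0.06275719, 0.19633139]), array([179.3213091 ,  -0.85729335, -17.204683  ]), array([-0.7, -0.7, -1.2, -1.9, -0.7,  0.1,  0.1]), array([ 0.12489511,  0.77335983, -0.22826907]))
```

Emit:
{"op": "servo_tool", "data": {
  "plan": [
    [1,[-0.2,-0.6,0],[0,0,-0.6]],
    [1,[-0.2,-0.6,0],[0,0,-0.6]],
    [1,[-0.2,-0.6,0],[0,0,-0.6]],
    [1,[-0.2,-0.6,0],[0,0,-0.4]],
    [1,[-0.1,-0.3,0],[0,0,0]],
    [1,[0,0,0],[0,0,0]],
    [1,[0,0,0],[0,0,0]]
  ]
}}

```text
time_s: 4.2
tool_pos: [0.4497, 0.0943, 0.2008]
tool_rot: [179.4, -1.3, -14.8]
force: [0.1, -0.1, -0.3]
grip_width: 0.087
```

```bash
python3 - <<'E'
from h import *
print(tool_delta([.444,.097,.098]))
E
```

```text
(array([-0.84313835, -0.22131304, 10.26579379]), array([0.44965425, 0.09428746, 0.20083633]), array([179.42019821,  -1.26627007, -14.83723814]), array([-0.7, -0. , -0.5, -0.2, -0.1,  0.1, -0.2]), array([ 0.11256034, -0.08600886, -0.28366798]))
```

Emit:
{"op": "servo_tool", "data": {
  "plan": [
    [1,[-0.2,-0.1,0.8],[0.2,-0.5,0]],
    [1,[-0.2,-0.1,0.8],[0.2,-0.5,0]],
    [1,[-0.2,0,0.8],[0.2,-0.3,0]],
    [1,[-0.2,0,0.8],[0,0,0]],
    [1,[0,0,0.8],[0,0,0]],
    [1,[0,0,0.8],[0,0,0]],
    [1,[0,0,0.8],[0,0,0]],
    [1,[0,0,0.5],[0,0,0]],
    [1,[0,0,0],[0,0,0]],
    [1,[0,0,0],[0,0,0]]
  ]
}}

```text
time_s: 5.03
tool_pos: [0.44, 0.0973, 0.1309]
tool_rot: [-180.0, 0.4, -14.9]
force: [-0.5, 0.4, -0.3]
grip_width: 0.0871
```

```bash
python3 - <<'E'
from h import *
print(tool_delta([.444,.097,.098]))
c,K=cam('wrist');cv2.imwrite('pics/w3.png',c['image'])
E
```

```text
(array([ 0.41911555, -0.07383174,  3.29151884]), array([0.43999057, 0.09730168, 0.13094471]), array([-179.99622374,    0.41612251,  -14.91539681]), array([ 0. ,  0.6,  0. ,  0.5,  0.2, -0.5, -0.1]), array([-0.49061485,  0.37509987, -0.33343275]))
```

View pics/w3.png

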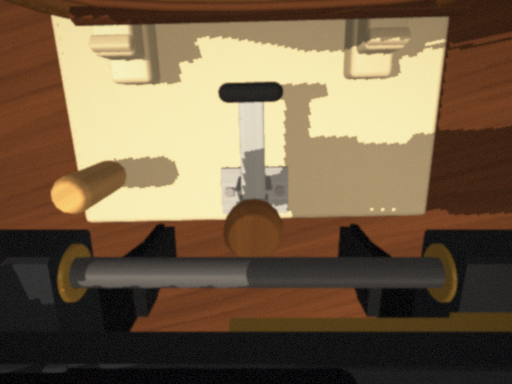

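The knob top is centred at (253,226), with the jaws straddling it evenly.

```bash
python3 - <<'E'
from h import *
k=wray([(253,226)],.127)[0];print(k);k[2]=.098;print(tool_delta(k))
E
```

```text
[0.44869461 0.09762109 0.127     ]
(array([ 0.83030072, -0.24451175,  3.33244479]), array([0.44025219, 0.09733346, 0.13137784]), array([-179.98872437,    0.37673048,  -14.92050728]), array([-0. , -0.3, -0. , -0.5, -0. , -0.1,  0. ]), array([ 0.86953667, -0.90795694,  1.21528447]))
```

Emit:
{"op": "servo_tool", "data": {
  "plan": [
    [1,[0.3,-0.1,0.5],[0,0,0]],
    [1,[0.3,0,0.6],[0,0,0]],
    [1,[0,0,0.6],[0,0,0]],
    [1,[0,0,0.6],[0,0,0]],
    [1,[0,0,0.5],[0,0,0]],
    [1,[0,0,0.2],[0,0,0]],
    [1,[0,0,0],[0,0,0]],
    [1,[0,0,0],[0,0,0]]
  ]
}}

```text
time_s: 5.8
tool_pos: [0.4479, 0.0969, 0.099]
tool_rot: [-179.9, 0.3, -14.9]
force: [-0.6, -0.6, -0.1]
grip_width: 0.0873
```

Emit:
{"op": "servo_tool", "data": {
  "plan": [
    [0.45,[0,0,0],[0,0,0]],
    [0.45,[0,0,0],[0,0,0]],
    [0.45,[0,0,0],[0,0,0]],
    [0.3,[0,0,0],[0,0,0]],
    [0.3,[0,0,0],[0,0,0]],
    [0.3,[0,0,0],[0,0,0]]
  ],
  "force": 5
}}

```text
time_s: 6.3
tool_pos: [0.4485, 0.097, 0.0999]
tool_rot: [-179.9, 0.2, -14.9]
force: [-0.7, 0.0, 0.1]
grip_width: 0.055
```

Emit:
{"op": "servo_tool", "data": {
  "plan": [
    [0.3,[0,0,0],[0,0,0]],
    [0.3,[0,0,0],[0,0,0]],
    [0.3,[0,0,0],[0,0,0]],
    [0.3,[0,0,0],[0,0,0]],
    [0.3,[0,0,0],[0,0,0]]
  ]
}}

```text
time_s: 6.72
tool_pos: [0.4488, 0.0973, 0.1001]
tool_rot: [-179.9, 0.1, -14.9]
force: [-0.4, 0.5, 0.4]
grip_width: 0.0346
```

Emit:
{"op": "servo_tool", "data": {
  "plan": [
    [0.1,[0,0,0],[0,0,0]],
    [0.1,[0,0,0],[0,0,0]],
    [0.1,[0,0,0],[0,0,0]],
    [0.1,[0,0,-0.2],[0,0,0]],
    [0.1,[0,0,-0.2],[0,0,0]],
    [0.1,[0,0,-0.2],[0,0,0]],
    [0.1,[0,0,-0.2],[0,0,0]]
  ],
  "force": 35
}}

```text
time_s: 7.3
tool_pos: [0.4488, 0.0973, 0.1069]
tool_rot: [-179.8, 0.1, -14.9]
force: [2.5, 1.6, -6.0]
grip_width: 0.0331
```

Emit:
{"op": "servo_tool", "data": {
  "plan": [
    [0.1,[0,0,-0.25],[0,0,0]],
    [0.1,[0,0,-0.25],[0,0,0]],
    [0.1,[0,0,-0.25],[0,0,0]],
    [0.1,[0,0,-0.2],[0,0,0]],
    [0.1,[0,0,-0.2],[0,0,0]]
  ]
}}

```text
time_s: 7.72
tool_pos: [0.4488, 0.0973, 0.1193]
tool_rot: [-179.8, 0.1, -14.9]
force: [2.2, 0.7, -5.2]
grip_width: 0.0333
```

Emit:
{"op": "servo_tool", "data": {
  "plan": [
    [0.1,[0,0,-0.2],[0,0,0]],
    [0.1,[0,0,-0.2],[0,0,0]]
  ]
}}

```text
time_s: 7.88
tool_pos: [0.4488, 0.0973, 0.1238]
tool_rot: [-179.8, 0.1, -14.9]
force: [3.0, 0.9, -5.9]
grip_width: 0.0332
```

Emit:
{"op": "servo_tool", "data": {
  "plan": [
    [0.1,[0,0,-0.15],[0,0,0]]
  ]
}}

```text
time_s: 7.97
tool_pos: [0.4488, 0.0973, 0.1256]
tool_rot: [-179.8, 0.1, -14.9]
force: [1.4, 0.6, -6.3]
grip_width: 0.0334
```

Emit:
{"op": "servo_tool", "data": {
  "plan": [
    [0.1,[0,0,-0.12],[0,0,0]]
  ]
}}

```text
time_s: 8.05
tool_pos: [0.4488, 0.0973, 0.127]
tool_rot: [-179.8, 0.1, -14.9]
force: [2.5, 1.2, -5.7]
grip_width: 0.0333
```

Emit:
{"op": "servo_tool", "data": {
  "plan": [
    [0.1,[0,0,-0.12],[0,0,0]]
  ]
}}

```text
time_s: 8.13
tool_pos: [0.4488, 0.0973, 0.1283]
tool_rot: [-179.8, 0.1, -14.9]
force: [1.9, 1.0, -6.2]
grip_width: 0.0337
```

Emit:
{"op": "servo_tool", "data": {
  "plan": [
    [0.1,[0,0,-0.12],[0,0,0]]
  ]
}}

```text
time_s: 8.22
tool_pos: [0.4488, 0.0973, 0.1297]
tool_rot: [-179.8, 0.1, -14.9]
force: [2.7, -0.7, -3.7]
grip_width: 0.0336
```

Emit:
{"op": "servo_tool", "data": {
  "plan": [
    [0.1,[0,0,-0.1],[0,0,0]]
  ]
}}

```text
time_s: 8.3
tool_pos: [0.4488, 0.0973, 0.1311]
tool_rot: [-179.8, 0.1, -14.9]
force: [0.8, -0.3, -3.0]
grip_width: 0.0335
```

Emit:
{"op": "servo_tool", "data": {
  "plan": [
    [0.1,[0,0,-0.08],[0,0,0]]
  ]
}}

```text
time_s: 8.38
tool_pos: [0.4487, 0.0973, 0.1318]
tool_rot: [-179.8, 0.1, -14.9]
force: [4.8, 1.6, -11.8]
grip_width: 0.0334
```

Emit:
{"op": "servo_tool", "data": {
  "plan": [
    [0.1,[0,0,0.08],[0,0,0]],
    [0.1,[0,0,0.05],[0,0,0]]
  ]
}}

```text
time_s: 8.55
tool_pos: [0.4488, 0.0973, 0.1309]
tool_rot: [-179.8, 0.1, -14.9]
force: [1.4, 0.4, -1.3]
grip_width: 0.0334
```

Emit:
{"op": "servo_tool", "data": {
  "plan": [
    [0.1,[0,0,0.05],[0,0,0]]
  ]
}}

```text
time_s: 8.63
tool_pos: [0.4488, 0.0973, 0.1307]
tool_rot: [-179.8, 0.1, -14.9]
force: [0.3, 1.1, -2.0]
grip_width: 0.0333
```

Emit:
{"op": "servo_tool", "data": {
  "plan": [
    [0.1,[0,0,0.08],[0,0,0]],
    [0.1,[0,0,0.08],[0,0,0]]
  ]
}}

```text
time_s: 8.8
tool_pos: [0.4488, 0.0973, 0.1294]
tool_rot: [-179.9, 0.1, -14.9]
force: [-0.1, 1.1, -1.8]
grip_width: 0.033
```

Emit:
{"op": "servo_tool", "data": {
  "plan": [
    [0.1,[0,0,0.04],[0,0,0]]
  ]
}}

```text
time_s: 8.88
tool_pos: [0.4488, 0.0973, 0.1291]
tool_rot: [-179.9, 0.1, -14.9]
force: [1.0, 0.2, -1.1]
grip_width: 0.0332
```

Emit:
{"op": "servo_tool", "data": {
  "plan": [
    [0.1,[0,0,0.08],[0,0,0]],
    [0.1,[0,0,0.04],[0,0,0]]
  ]
}}

```text
time_s: 9.05
tool_pos: [0.4488, 0.0973, 0.1287]
tool_rot: [-179.9, 0.1, -14.9]
force: [-0.8, -0.5, 3.5]
grip_width: 0.0334
```

```bash
python3 - <<'E'
from h import *
c,K=cam('scene');i=c['image'][150:270,190:340];cv2.imwrite('pics/s2.png',cv2.resize(i,None,fx=5,fy=5,interpolation=cv2.INTER_CUBIC))
print(env.get_obs()['force'],env.get_obs()['tool_pos'])
E
```

```text
[-0.75313441 -0.69416488  3.53881919] [0.4488164  0.09729663 0.12869092]
```

View pics/s2.png

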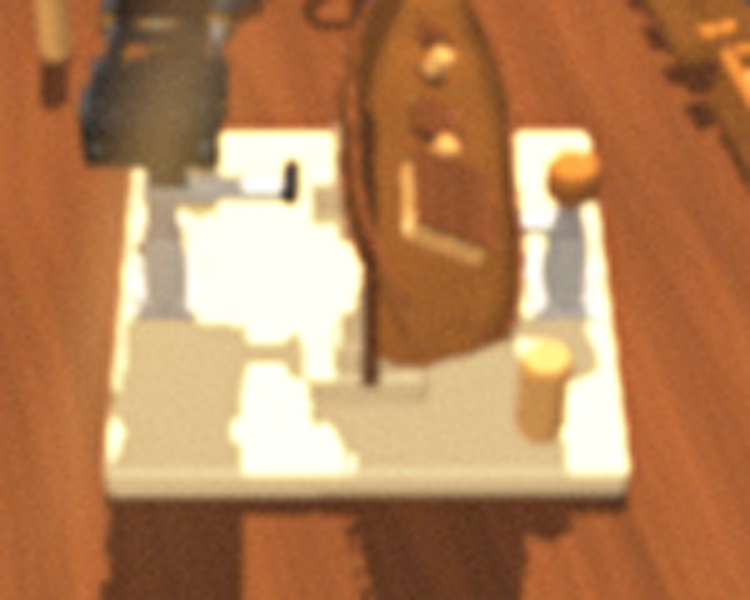

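Pushing down now meets +3.5 N, so the prop is caught. I'll release, rise and check.

Emit:
{"op": "servo_tool", "data": {
  "plan": [
    [0.1,[0,0,-0.04],[0,0,0]],
    [0.6,[0,0,0],[0,0,0]],
    [0.8,[0,0,0],[0,0,0]],
    [1,[0,0,0],[0,0,0]],
    [1,[0,0,0],[0,0,0]],
    [1,[0,0,-0.5],[0,0,0]],
    [1,[0,0,-1],[0,0,0]],
    [1,[0,0,-1.5],[0,0,0]],
    [1,[0,0,-2],[0,0,0]],
    [1,[0,0,-2],[0,0,0]],
    [1,[0,0,-2],[0,0,0]],
    [1,[0,0,-1.5],[0,0,0]],
    [1,[0,0,-0.5],[0,0,0]],
    [1,[0,0,0],[0,0,0]],
    [1,[0,0,0],[0,0,0]]
  ]
}}

```text
time_s: 10.35
tool_pos: [0.4485, 0.0974, 0.249]
tool_rot: [-179.9, -0.0, -14.8]
force: [-0.1, -0.1, 0.3]
grip_width: 0.087
```

```bash
python3 - <<'E'
from h import *
c,K=cam('wrist');a=c['image']
b=cam('scene')[0]['image'][150:270,190:340]
cv2.imwrite('pics/w4.png',np.hstack([cv2.resize(a,(400,300)),cv2.resize(b,(375,300))]))
print(tool_delta([.676,.042,.25]),env.get_obs()['grip_width'])
E
```

```text
(array([23.45513162, -0.48904949, -0.21502243]), array([0.44800409, 0.09729295, 0.24815226]), array([-1.79904604e+02,  7.58770102e-02, -1.48256093e+01]), array([-0.1,  0.6,  0. ,  0.7, -0. ,  0. , -0.1]), array([-0.75628145,  0.24882663, -0.06012556])) 0.0869340476212521
```

View pics/w4.png

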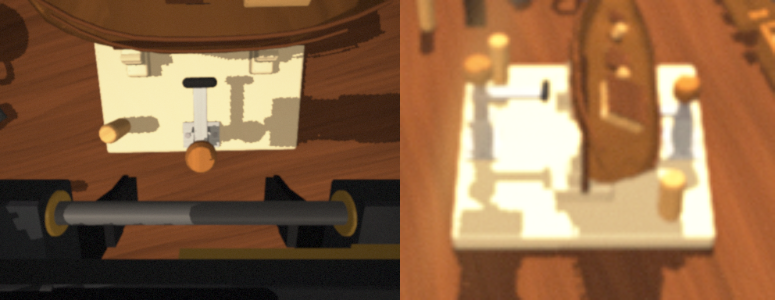

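The port knob stays raised: in the scene crop it is at (478,68), against the starboard one at (686,88). It is locked. On to starboard.

Emit:
{"op": "servo_tool", "data": {
  "plan": [
    [1,[1.5,0,0],[0,0,0]],
    [1,[2.5,0,0],[0,0,0]],
    [1,[3,0,0],[0,0,0]],
    [1,[3,-0.1,0],[0,0,0]],
    [1,[3,-0.1,0],[0,0,0]],
    [1,[3,-0.1,0],[0,0,0]],
    [1,[3,0,0],[0,0,0]],
    [1,[2,0,0],[0,0,0]],
    [1,[1,0,0],[0,0,0]],
    [1,[0.5,0,0],[0,0,0]],
    [1,[0,0,0],[0,0,0]],
    [1,[0,0,0],[0,0,0]]
  ]
}}

```text
time_s: 11.45
tool_pos: [0.6683, 0.0393, 0.2265]
tool_rot: [179.5, 1.6, -14.8]
force: [0.2, 0.4, -0.4]
grip_width: 0.0869
```

```bash
python3 - <<'E'
from h import *
c,K=cam('wrist');cv2.imwrite('pics/w5.png',c['image']);print(tool_delta([.68,.040,.098]))
E
```

```text
(array([ 1.49434944, -0.483968  , 12.81312857]), array([0.6680662 , 0.03930285, 0.22653581]), array([179.49639897,   1.59830346, -14.75380448]), array([ 0.1, -1.1, -0.3,  0.2, -0. ,  0.2, -0. ]), array([ 0.24397101, -0.5767722 ,  0.43018388]))
```

View pics/w5.png

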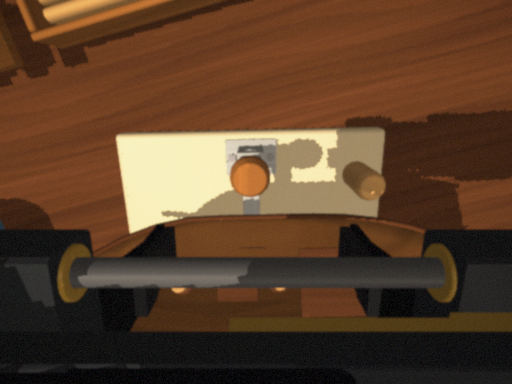

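The starboard knob is at (250,175), clear of the rail, whose edge is near row 217. The slab's outboard edge is at row 132.

```bash
python3 - <<'E'
from h import *
k=wray([(250,174)],.125)[0];print(k,wray([(118,136),(383,129)],.022));k[2]=.1;print(tool_delta(k))
E
```

```text
[0.68247376 0.04083901 0.125     ] [[ 0.73766972  0.17784671  0.022     ]
 [ 0.67015132 -0.10646394  0.022     ]]
(array([ 1.67369928, -0.59586236, 12.73866008]), array([0.66824637, 0.03955506, 0.22782375]), array([179.50595868,   1.48313143, -14.73311381]), array([-0. , -0.7, -0.2, -0.5,  0.1, -0.2, -0.1]), array([-0.10995495,  0.03668543, -0.20128   ]))
```

Emit:
{"op": "servo_tool", "data": {
  "plan": [
    [1,[0.4,-0.15,0.4],[0.2,0.4,0]],
    [1,[0.4,-0.15,0.8],[0.2,0.4,0]],
    [1,[0.3,-0.1,0.8],[0,0.4,0]],
    [1,[0.2,-0.1,0.8],[0,0.2,0]],
    [1,[0.1,0,0.8],[0,0,0]],
    [1,[0,0,0.8],[0,0,0]],
    [1,[0,0,0.8],[0,0,0]],
    [1,[0,0,0.8],[0,0,0]],
    [1,[0,0,0.8],[0,0,0]],
    [1,[0,0,0.5],[0,0,0]],
    [1,[0,0,0],[0,0,0]],
    [1,[0,0,0],[0,0,0]]
  ]
}}

```text
time_s: 12.6
tool_pos: [0.6817, 0.0418, 0.1471]
tool_rot: [179.9, -0.1, -14.6]
force: [0.1, 0.2, 0.3]
grip_width: 0.0871
```

```bash
python3 - <<'E'
from h import *
c,K=cam('wrist');cv2.imwrite('pics/w6.png',c['image']);print(tool_delta([.682,.040,.1]))
E
```

```text
(array([0.06713944, 0.14928285, 4.71019355]), array([0.68170147, 0.04174968, 0.14709693]), array([ 1.79847893e+02, -7.13686913e-02, -1.46046006e+01]), array([ 0.1, -0.3, -0.1, -0.4,  0. ,  0.2,  0. ]), array([ 0.64155951, -0.45024822, -0.50925373]))
```

View pics/w6.png

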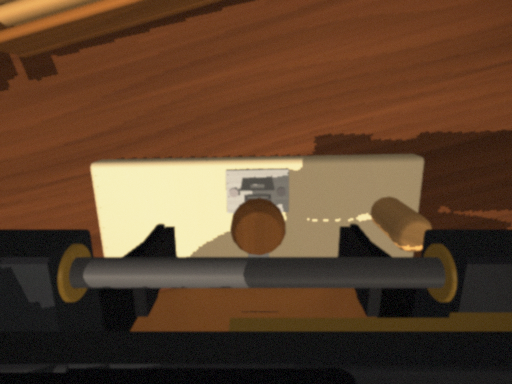

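```bash
python3 - <<'E'
from h import *
k=wray([(258,225)],.127)[0];print(k);k[2]=.1;print(tool_delta(k))
E
```

```text
[0.68435111 0.04078951 0.127     ]
(array([0.249344  , 0.0217902 , 4.75570465]), array([0.68193412, 0.04176602, 0.14755147]), array([ 1.79858364e+02, -1.10461827e-01, -1.46059310e+01]), array([ 0. , -0.3, -0.2, -0.5,  0. , -0. , -0. ]), array([ 0.30733853, -0.46388478,  0.19227931]))
```

Emit:
{"op": "servo_tool", "data": {
  "plan": [
    [1,[0.2,0,0.5],[0,0,0]],
    [1,[0,0,0.6],[0,0,0]],
    [1,[0,0,0.6],[0,0,0]],
    [1,[0,0,0.6],[0,0,0]],
    [1,[0,0,0.6],[0,0,0]],
    [1,[0,0,0.6],[0,0,0]],
    [1,[0,0,0.6],[0,0,0]],
    [1,[0,0,0.3],[0,0,0]],
    [1,[0,0,0],[0,0,0]],
    [1,[0,0,0],[0,0,0]]
  ]
}}

```text
time_s: 13.53
tool_pos: [0.6848, 0.0412, 0.0996]
tool_rot: [179.9, -0.2, -14.6]
force: [0.6, 0.4, -0.7]
grip_width: 0.0869
```

Emit:
{"op": "servo_tool", "data": {
  "plan": [
    [0.45,[0,0,0],[0,0,0]],
    [0.45,[0,0,0],[0,0,0]],
    [0.45,[0,0,0],[0,0,0]],
    [0.45,[0,0,0],[0,0,0]],
    [0.45,[0,0,0],[0,0,0]],
    [0.45,[0,0,0],[0,0,0]]
  ],
  "force": 5
}}

```text
time_s: 14.03
tool_pos: [0.6857, 0.0414, 0.1011]
tool_rot: [179.9, -0.3, -14.6]
force: [-0.3, 0.8, 0.3]
grip_width: 0.055
```

Emit:
{"op": "servo_tool", "data": {
  "plan": [
    [0.3,[-0.1,0,0.15],[0,0,0]],
    [0.3,[0,0,0.1],[0,0,0]],
    [0.3,[0,0,0],[0,0,0]],
    [0.3,[0,0,0],[0,0,0]],
    [0.3,[0,0,0],[0,0,0]],
    [0.3,[0,0,0],[0,0,0]]
  ]
}}

```text
time_s: 14.53
tool_pos: [0.6847, 0.0404, 0.0988]
tool_rot: [179.8, -0.4, -14.7]
force: [-0.5, -0.3, -0.1]
grip_width: 0.0349
```

Emit:
{"op": "servo_tool", "data": {
  "plan": [
    [0.1,[0,0,0],[0,0,0]],
    [0.1,[0,0,0],[0,0,0]],
    [0.1,[0,0,0],[0,0,0]]
  ],
  "force": 45
}}

```text
time_s: 14.78
tool_pos: [0.6847, 0.0404, 0.0988]
tool_rot: [179.8, -0.4, -14.6]
force: [-0.5, -0.3, 0.8]
grip_width: 0.0333
```

Emit:
{"op": "servo_tool", "data": {
  "plan": [
    [0.1,[0,0,-0.15],[0,0,0]],
    [0.1,[0,0,-0.15],[0,0,0]],
    [0.1,[0,0,-0.15],[0,0,0]],
    [0.1,[0,0,-0.15],[0,0,0]]
  ]
}}

```text
time_s: 15.12
tool_pos: [0.6845, 0.0404, 0.0996]
tool_rot: [179.9, -0.3, -14.6]
force: [5.0, 0.9, -10.3]
grip_width: 0.0332
```

Emit:
{"op": "servo_tool", "data": {
  "plan": [
    [0.1,[0,0,-0.2],[0,0,0]],
    [0.1,[0,0,-0.2],[0,0,0]],
    [0.1,[0,0,-0.2],[0,0,0]],
    [0.1,[0,0,-0.2],[0,0,0]]
  ]
}}

```text
time_s: 15.45
tool_pos: [0.6845, 0.0404, 0.1055]
tool_rot: [179.9, -0.2, -14.6]
force: [4.7, 0.3, -9.6]
grip_width: 0.0332
```

Emit:
{"op": "servo_tool", "data": {
  "plan": [
    [0.1,[0,0,-0.2],[0,0,0]],
    [0.1,[0,0,-0.2],[0,0,0]],
    [0.1,[0,0,-0.2],[0,0,0]],
    [0.1,[0,0,-0.2],[0,0,0]]
  ]
}}

```text
time_s: 15.78
tool_pos: [0.6845, 0.0404, 0.1153]
tool_rot: [179.9, -0.2, -14.6]
force: [3.5, 1.2, -9.7]
grip_width: 0.0334
```

Emit:
{"op": "servo_tool", "data": {
  "plan": [
    [0.1,[0,0,-0.18],[0,0,0]],
    [0.1,[0,0,-0.18],[0,0,0]],
    [0.1,[0,0,-0.18],[0,0,0]]
  ]
}}

```text
time_s: 16.03
tool_pos: [0.6845, 0.0404, 0.1225]
tool_rot: [179.9, -0.3, -14.6]
force: [3.0, 0.6, -6.5]
grip_width: 0.0336
```

Emit:
{"op": "servo_tool", "data": {
  "plan": [
    [0.1,[0,0,-0.12],[0,0,0]]
  ]
}}

```text
time_s: 16.12
tool_pos: [0.6845, 0.0404, 0.1243]
tool_rot: [179.9, -0.3, -14.6]
force: [3.3, 0.4, -7.3]
grip_width: 0.033
```

Emit:
{"op": "servo_tool", "data": {
  "plan": [
    [0.1,[0,0,-0.1],[0,0,0]]
  ]
}}

```text
time_s: 16.2
tool_pos: [0.6845, 0.0404, 0.1257]
tool_rot: [179.9, -0.3, -14.6]
force: [3.0, 0.2, -5.7]
grip_width: 0.0332
```

Emit:
{"op": "servo_tool", "data": {
  "plan": [
    [0.1,[0,0,-0.1],[0,0,0]]
  ]
}}

```text
time_s: 16.28
tool_pos: [0.6845, 0.0404, 0.1271]
tool_rot: [179.9, -0.3, -14.6]
force: [2.7, 0.5, -6.7]
grip_width: 0.0331
```

Emit:
{"op": "servo_tool", "data": {
  "plan": [
    [0.1,[0,0,-0.1],[0,0,0]]
  ]
}}

```text
time_s: 16.37
tool_pos: [0.6846, 0.0404, 0.1286]
tool_rot: [179.9, -0.3, -14.6]
force: [2.7, -0.7, -3.4]
grip_width: 0.0336
```

Emit:
{"op": "servo_tool", "data": {
  "plan": [
    [0.1,[0,0,-0.09],[0,0,0]]
  ]
}}

```text
time_s: 16.45
tool_pos: [0.6846, 0.0404, 0.1301]
tool_rot: [179.9, -0.3, -14.6]
force: [1.5, -0.3, -5.6]
grip_width: 0.0332
```

Emit:
{"op": "servo_tool", "data": {
  "plan": [
    [0.1,[0,0,-0.07],[0,0,0]]
  ]
}}

```text
time_s: 16.53
tool_pos: [0.6845, 0.0403, 0.1306]
tool_rot: [179.9, -0.3, -14.6]
force: [3.6, 1.4, -11.2]
grip_width: 0.0333
```

Emit:
{"op": "servo_tool", "data": {
  "plan": [
    [0.1,[0,0,0.08],[0,0,0]],
    [0.1,[0,0,0.08],[0,0,0]],
    [0.1,[0,0,0.08],[0,0,0]]
  ]
}}

```text
time_s: 16.78
tool_pos: [0.6846, 0.0404, 0.1294]
tool_rot: [179.9, -0.3, -14.6]
force: [1.2, -1.0, -2.0]
grip_width: 0.0329
```

Emit:
{"op": "servo_tool", "data": {
  "plan": [
    [0.1,[0,0,0.08],[0,0,0]]
  ]
}}

```text
time_s: 16.87
tool_pos: [0.6846, 0.0404, 0.1292]
tool_rot: [179.9, -0.3, -14.6]
force: [1.1, -0.7, -1.3]
grip_width: 0.0334
```

Emit:
{"op": "servo_tool", "data": {
  "plan": [
    [0.1,[0,0,0.08],[0,0,0]]
  ]
}}

```text
time_s: 16.95
tool_pos: [0.6846, 0.0404, 0.1289]
tool_rot: [179.9, -0.4, -14.6]
force: [1.5, 0.0, -2.0]
grip_width: 0.0331
```

Emit:
{"op": "servo_tool", "data": {
  "plan": [
    [0.1,[0,0,0.1],[0,0,0]],
    [0.1,[0,0,0.1],[0,0,0]]
  ]
}}

```text
time_s: 17.12
tool_pos: [0.6846, 0.0404, 0.1276]
tool_rot: [179.9, -0.4, -14.6]
force: [-0.9, -0.1, 3.0]
grip_width: 0.033
```

Emit:
{"op": "servo_tool", "data": {
  "plan": [
    [0.1,[0,0,0.08],[0,0,0]]
  ]
}}

```text
time_s: 17.2
tool_pos: [0.6847, 0.0404, 0.1275]
tool_rot: [179.8, -0.4, -14.6]
force: [-0.8, 0.0, 2.9]
grip_width: 0.0335
```

It holds at +3 N downward, so it is caught. I'll release and retreat.

Emit:
{"op": "servo_tool", "data": {
  "plan": [
    [0.1,[0,0,-0.04],[0,0,0]],
    [0.6,[0,0,0],[0,0,0]],
    [0.8,[0,0,0],[0,0,0]],
    [1,[0,0,0],[0,0,0]],
    [1,[0,0,0],[0,0,0]],
    [1,[0,0,-0.5],[0,0,0]],
    [1,[0,0,-1],[0,0,0]],
    [1,[0,0,-1.5],[0,0,0]],
    [1,[0,0,-2],[0,0,0]],
    [1,[0,0,-2],[0,0,0]],
    [1,[0,0,-2],[0,0,0]],
    [1,[0,0,-2],[0,0,0]],
    [1,[0,0,-1.5],[0,0,0]],
    [1,[0,0,-0.5],[0,0,0]],
    [1,[0,0,0],[0,0,0]],
    [1,[0,0,0],[0,0,0]]
  ]
}}

```text
time_s: 18.53
tool_pos: [0.6834, 0.0434, 0.2713]
tool_rot: [-179.9, -0.5, -14.5]
force: [-0.4, 0.3, -0.1]
grip_width: 0.0867
```

```bash
python3 - <<'E'
from h import *
b=cam('scene')[0]['image'][150:270,190:340];a=cam('top')[0]['image'][130:250,180:310]
cv2.imwrite('pics/f.png',np.hstack([cv2.resize(a,None,fx=2.8,fy=2.8,interpolation=2),cv2.resize(b,None,fx=2.8,fy=2.8,interpolation=2)]))
o=env.get_obs();print(o['tool_pos'],o['force'])
E
```

```text
[0.68299178 0.04328606 0.27032223] [-0.30058393 -0.38407369 -0.11869416]
```

View pics/f.png

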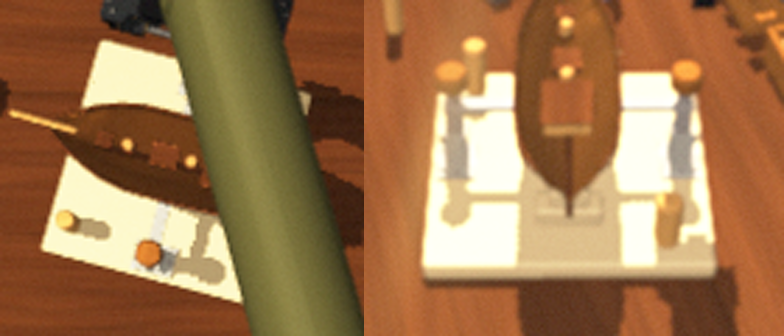

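The hull stands upright between two raised props: the knobs are level at (451,76) and (687,76) in the scene crop, the plugs are standing and the stand is flat. The gripper is clear.

```bash
python3 -c "
from cell import env
print(env.sign_off())"
```

```text
the job is handed in; nothing more can be done
None
```

The schooner is standing upright between both raised props, and the job is handed in at about 18.6 s on the robot's clock.

- **Order:** she was leaning to starboard, so I raised the port prop first, then the starboard one.
- **Lock check:** each prop rose about 30 mm, then the pull jumped to about 12 N (port) and 11 N (starboard), well under the 22 N tipping limit. Each then resisted a downward push of about 3 N, which an uncaught prop would not do.
- **Final pictures:** in the scene view the knobs are level, the hull is upright, the stand looks flat and both plugs on the slab are standing. The gripper was open and well clear.
- **Not checked:** I never saw the lock buttons themselves; the catch was judged by feel and by the props staying up. While being eased down, each prop gave about 3 mm before it held, more than the stated 1 mm of play, which I put down to give in the grip. In the last top view the arm hid part of the starboard side. I did not re-measure the stand's position, or look again at the windlass, square, plane, mug or the plug on the bench.
- **Overshoot:** the first approach to the port knob overshot by about 35 mm in free air, touched nothing, and was corrected with smaller steps.

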